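# Scrap a worn freewheel through the flap

### The job

Scrap the worn freewheel (the stack of toothed sprockets) that lies on the deck of the grey scrap box: with the fingers, slide it along the deck and push it through the swinging flap until it drops into the tray behind, then draw the fingers out so that the flap hangs shut. Only push it, never lift it, and leave the bearing cup on the deck and the things on the bench where they are.

Things in the scene. Friction and masses are not known exactly. Their poses are not given: they have to be found in the camera images.
- chute: Grey sheet-steel scrap box, fixed. Origin on the bench top, under the middle of the shut flap; +x is the way parts go (through the flap, away from the robot), +y left, z up. Deck: flat, plywood-faced, 80 mm above the bench, x = -160 to +30 mm (30 mm past the flap as a ledge), 330 mm wide; lips 8 mm high, 4 mm thick on its left and right edges, none at the front.
- mouth (a point): Middle of the opening's sill, on the deck at the flap (x = y = 0 of the box, 80 mm up). An upright wall 4 mm thick runs across the deck here, its top 151 mm above the bench; the opening in it is 120 mm wide and 63 mm high above the deck. Behind the opening two cheeks, as high as the wall, stand 64 mm left and right of the middle, beside the ledge.
- tray (a point): Middle of the catch tray's floor, 108 mm beyond the flap, 6 mm above the bench. Open-topped tray beyond the ledge: inside x = 30 to 186 mm, y = -100 to +100 mm of the box, rubber floor, walls 75 mm high.
- flap (a joint): Gravity flap's angle, rad: 0 = hanging shut (upright, stopped there), grows as its lower edge swings to the box's +x, up to 1.5. Aluminium plate 114 mm wide, 58 mm high, 3 mm thick, 0.12 kg, hung from the hinge rod. No spring: opens with about 1 N at its lower edge, falls shut in about a second when let go.
- flap_edge (a point): Middle of the flap's lower edge (5 mm above the deck when shut).
- flap_hinge (a point): Middle of the flap's hinge rod, 8 mm diameter, across the top of the opening, 147 mm above the bench; nothing above it.
- freewheel: Worn bicycle freewheel: five toothed steel sprockets stacked flat on the deck, 72 mm across for the lower 12 mm, 66 mm above, 24 mm high, 0.25 to 0.5 kg. Slides like a plain disc at 1 to 5 N. Origin: centre of its underside. Starts left or right of the opening, its centre 65 to 95 mm before the wall and 60 to 85 mm off the middle, so blank wall is in front of it.
- cup: Bearing cup, a plain steel ring lying flat on the deck on the other side, 44 mm outside, 30 mm inside, 18 mm high, loose. Origin at the centre of its underside. To be left alone.
- flask: Steel vacuum flask standing on the bench to the left of the box, 72 mm diameter, 222 mm high; origin at the centre of its base. To be left alone.
- glue: White glue bottle standing on the bench to the right of the box, 48 mm diameter, 130 mm high; origin at the centre of its base. To be left alone.
- pedal: Pedal lying on the bench to the right of the box, farther off than the bottle, 90 x 72 x 22 mm with an axle stub 40 mm long; origin at the centre of its underside. To be left alone.
Not all that is in view belongs to the job. What is shaped like the freewheel but green or yellow is not meant.

How it is judged:
By the outcome, as a careful person would: the job done as asked, in the order asked, and still so for the second after the job is handed in, with the robot touching nothing.
It also fails if it takes over 54 s, if anything falls off the work surface, if the arm or the gripper's body presses on something with over 40 N, if the wrist force passes 120 N, or if a joint passes its speed limit or range.

### The arm

A 6-joint arm with a two-finger parallel gripper is mounted at the origin on the work surface. World frame = base frame: x ahead of the robot, y to its left, z up, the work surface at z = 0. Lengths are in mm, angles in rad, forces in N, time in s.
With the tool pointing down it reaches from about 350 to 925 mm from the base axis. Payload 6.4 kg.
Tool frame: the origin (TCP) lies at the very end of the fingers, on their centre line; the grasp point (between the pads) lies 19 mm behind it (arm.pinch_z is the distance from the TCP to the grasp point, in mm); z points along the fingers, y is the line along which they close (so a half turn about z gives the same grasp; the last joint's range is limited). The gripper opens to 94 mm and grips with 3 to 60 N. Pads are 16 mm wide; open, the fingers measure 119 mm over their backs; the gripper's body (75 mm by 177 mm) begins 78 mm behind the grasp point.
Start: joints at [1.124, 0.245, 1.558, -0, 1.339, -0.174], TCP at [175.125, 625.975, 205.455] pointing down, gripper open.
Joint ranges: [-3.13, 3.13], [-1.02, 2.26], [0.13, 2.54], [-0.95, 4.09], [0.21, 2.88], [-2.74, 2.74]. Speed limits (rad/s): [2.57, 2.57, 3.14, 3.14, 3.14, 3.14].

### API

Orientations are given as [roll, pitch, yaw] about the fixed x, y, z axes, in that order (R = Rz(yaw) Ry(pitch) Rx(roll)).
In Python, from cell import arm gives the robot as it stands.
- The arm moves only by the shell command python3 -m crank 'ROWS' [FORCE]. ROWS is a JSON object of lists of equal length, an entry for each row: "jaw": the gripper command: -1 is shut, 1 is fully open, values between are in proportion; "xyz": the shift along the tool's x, y, z in mm, a list of three; "twist": the turn, a rotation vector about the tool's x, y, z in rad, a list of three. In form: {"jaw": [jaw, ...], "xyz": [[x, y, z], ...], "twist": [[wx, wy, wz], ...]}. A call has exactly 5 rows; each row shifts and turns the commanded pose from where the row before left it, along the tool's axes as they then stand; what a row does not reach is not made up. A row lasts 1/12 s, in which the tool goes at most 41.7 mm and 7.16 degrees, less where a joint would pass 70% of its speed; a pose out of reach is approached as far as the arm can. A call with a gripper value outside its range is refused whole. The fingers move at their own pace and stop on an object; FORCE is the grip in N (left out, the last holds). Time passes only in rows, so rows that do not move let the fingers close, or fill a call up. It gives the time, the measured TCP pose, the force, the opening and the grip force at its end, in the units of the state.
- arm.observe(): the state, without advancing time (a new reading comes with each control period).
- arm.snapshot(name): name is "scene" or "top" or "wrist"; returns the picture (480x640x3 uint8, red, green, blue); there is no depth.
- arm.camera_params(name): a dict with "mtx" (3x3 intrinsics, pixels), "k1" (the pictures are not rectified: a ray, as slopes to the right and down, at radius r is drawn at 1 + k1 r^2 times it, then the intrinsics apply), "world_from_camera" (4x4, takes a point from camera to world coordinates). Camera axes: x right, y down, z forward; pixel columns grow to the right and rows downward; lengths in mm; the calibration is good to about 2 mm. A picture is of the moment at which its call begins: read the wrist's pose just before it. camera_params takes no time and is no camera call; for the wrist camera it gives the pose at the moment of the call.
- arm.finish_job(): hands the job in; it is judged then, once.
The state is a dict: "time_s": time; "joint_positions": joint angles; "joint_vel": joint speeds; "tau": joint torques, N m; "eef_pos": TCP position; "orientation": TCP orientation; "force": force on the tool from outside, world axes, zero at the start; "wrist_torque": the same for the moment, N m; "width": finger opening in mm; "grip_force": force on a finger pad.
Only numpy, scipy, OpenCV 4.12 (cv2) and the standard library are available. Lean on these libraries where they do the work, as an engineer would, in place of code of your own. Each camera call takes 0.05 s, during which the arm holds its last target. There are 200 camera calls.

## Working session

There is one attempt and no reset: what is moved stays moved. The work goes in short steps, Python scripts to look and compute and a shell command to move; the robot and the scene stay as the last step left them, time stands still between calls to the robot, and variables do not carry over. Pictures are saved under pics/ and viewed, at most 10 in all, crops included, and the job is handed in when it is done.

```bash
mkdir -p pics; cat > h.py <<'E'
import numpy as np, cv2
from cell import arm
def save(n,f):
    im=arm.snapshot(n); cv2.imwrite('pics/'+f,im[:,:,::-1]); return im
def ray(p,u,v):
    K=np.array(p['mtx']);T=np.array(p['world_from_camera'])
    x=cv2.undistortPoints(np.array([[[u,v]]],float),K,np.array([p['k1'],0,0,0.]))[0,0]
    return T[:3,3],T[:3,:3]@np.array([x[0],x[1],1])
def onz(p,u,v,z):
    o,d=ray(p,u,v); return o+d*(z-o[2])/d[2]
def two(a,b):
    (o1,d1),(o2,d2)=a,b
    s=np.linalg.lstsq(np.c_[d1,-d2],o2-o1,rcond=None)[0]
    P,Q=o1+d1*s[0],o2+d2*s[1]; return (P+Q)/2,np.linalg.norm(P-Q)
def proj(p,X):
    T=np.linalg.inv(np.array(p['world_from_camera']));c=T[:3,:3]@np.array(X)+T[:3,3]
    x=c[:2]/c[2]; x=x*(1+p['k1']*(x@x)); return (np.array(p['mtx'])@[*x,1])[:2]
E
python3 - <<'E'
from h import *
for n in('scene','top'):
    save(n,n+'0.png'); p=arm.camera_params(n); print(n,np.round(p['mtx'],1).tolist(),p['k1'],np.round(p['world_from_camera'],3).tolist())
print(arm.observe())
E
```

```text
scene [[467.1, 0.0, 314.1], [0.0, 467.1, 247.5], [0.0, 0.0, 1.0]] -0.08704724469146488 [[0.794, 0.366, -0.485, 989.709], [0.607, -0.485, 0.629, -545.384], [-0.004, -0.794, -0.607, 699.676], [0.0, 0.0, 0.0, 1.0]]
top [[443.7, 0.0, 320.4], [0.0, 443.7, 241.9], [0.0, 0.0, 1.0]] -0.08153161419309388 [[-0.005, -0.992, 0.122, 460.03], [-1.0, 0.008, 0.023, 16.749], [-0.024, -0.122, -0.992, 995.722], [0.0, 0.0, 0.0, 1.0]]
{'time_s': 0.1, 'joint_positions': array([ 1.12389711e+00,  2.45746017e-01,  1.55889595e+00,  2.43362435e-05,
        1.33872358e+00, -1.74107874e-01]), 'joint_vel': array([ 0.00084637, -0.00028206, -0.00271934, -0.0010585 ,  0.00026169,
        0.00073772]), 'tau': array([-8.72055552e-04, -4.16914487e+01, -3.15525484e+01,  6.86685392e-02,
        3.09314369e-02, -3.45427861e-05]), 'eef_pos': array([174.87396295, 625.46136627, 204.45236209]), 'orientation': array([-3.13985066e+00, -3.30434424e-04,  2.86879541e+00]), 'force': array([-0.14192464,  0.10083592, -0.2441613 ]), 'wrist_torque': array([-0.02867672,  0.0144148 , -0.01458802]), 'grip_force': 0.0, 'width': 93.99553052554663}
```

View pics/scene0.png

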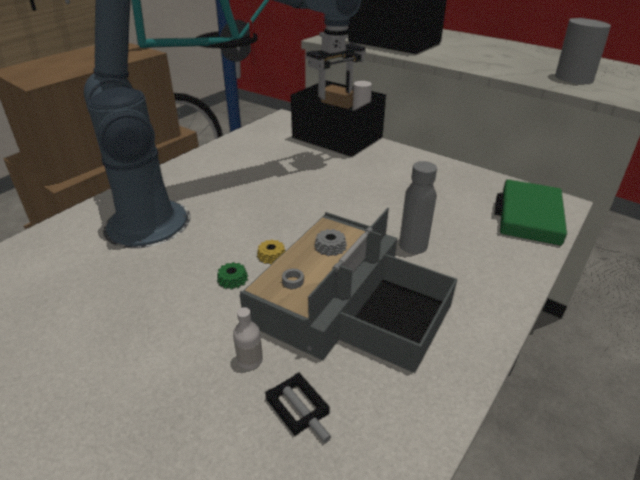

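View pics/top0.png

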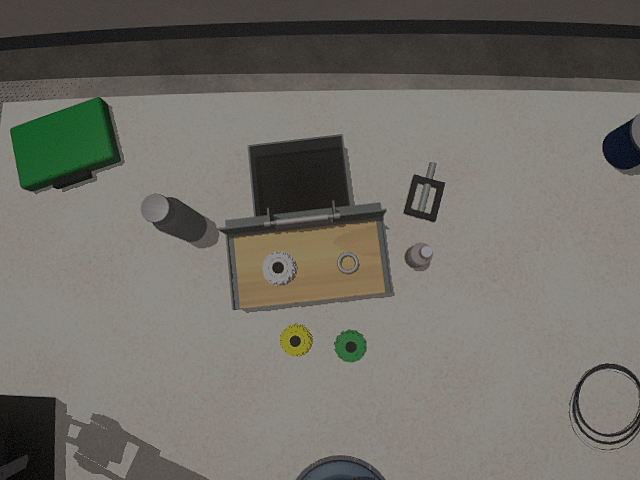

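The top view shows these candidates for the freewheel:
- silver toothed wheel on the deck (279,268)
- plain ring cup on the deck (347,263)
- yellow wheel on the bench (296,340)
- green wheel on the bench (350,346)

I choose the silver toothed one at (279,268). It's left of the opening; in the scene view it is at (330,242). Next I measure it and check it in a crop.

```bash
cat > m.py <<'E'
from h import *
t=cv2.imread('pics/top0.png');p=arm.camera_params('top');q=arm.camera_params('scene')
h=cv2.cvtColor(t,cv2.COLOR_BGR2HSV)
m=cv2.inRange(h,(8,60,80),(24,255,255)); m[:215]=0;m[315:]=0;m[:,:220]=0;m[:,400:]=0
n,l,s,_=cv2.connectedComponentsWithStats(m);k=1+np.argmax(s[1:,4]);m=(l==k).astype(np.uint8)
c=max(cv2.findContours(m,0,2)[0],key=cv2.contourArea)[:,0]
X=np.array([onz(p,*x,80.)[:2] for x in c],np.float32)
r=cv2.minAreaRect(X);print('rect',r,cv2.boxPoints(r).round(1).tolist())
# grey blobs inside the deck
hull=np.zeros_like(m);cv2.fillConvexPoly(hull,cv2.convexHull(c),1)
hull=cv2.erode(hull,np.ones((7,7)))
g=(hull>0)&(h[:,:,1]<50)&(h[:,:,2]>60)
n,l,s,ce=cv2.connectedComponentsWithStats(g.astype(np.uint8))
for i in range(1,n):
    if s[i,4]>60:
        cc=max(cv2.findContours((l==i).astype(np.uint8),0,2)[0],key=cv2.contourArea)
        (u,v),R=cv2.minEnclosingCircle(cc);print('blob',u,v,R,s[i],onz(p,u,v,98).round(1))
a=cv2.imread('pics/scene0.png')[195:305,235:395];b=t[195:320,220:400]
cv2.imwrite('pics/crop.png',np.vstack([cv2.resize(a,(640,300),interpolation=2)[:, :],cv2.resize(b,(640,300),interpolation=2)]))
E
python3 m.py
```

```text
rect ((527.2706298828125, 64.1021499633789), (150.49481201171875, 301.33197021484375), 6.034368515014648) [[436.6000061035156, 206.0], [468.29998779296875, -93.5999984741211], [617.9000244140625, -77.80000305175781], [586.2999877929688, 221.8000030517578]]
blob 278.984375 268.0078125 17.475536346435547 [262 251  35  35 810] [518.1 122.2  98. ]
blob 347.5 262.5 10.700567245483398 [337 252  22  22 194] [528.4 -16.9  98. ]
```

View pics/crop.png

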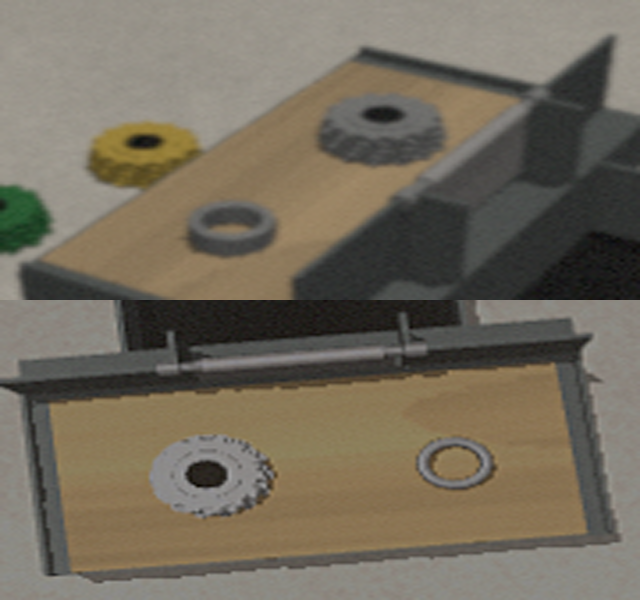

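The crop confirms the choice: a grey toothed stack, hole at scene (330.5,237) and top (278,267.5), left of the opening. The hinge-rod ends are at top (264,224) and (340,216). Triangulating the heights next.

```bash
python3 - <<'E'
from h import *
p=arm.camera_params('top');q=arm.camera_params('scene')
for n,a,b in [('wheel top',(277.9,267.5),(330.5,237.2)),('cup top',(348,262.5),(292.8,276)),('rodR',(340.4,215.8),(335,267.2)),('rodL',(264.4,223.8),(371.2,228.7)),('cornerFR',(392,295.5),(241,292))]:
    P,e=two(ray(p,*a),ray(q,*b));print(n,P.round(1),round(e,1))
for u in[(264.4,223.8),(340.4,215.8)]: print('rod@147',onz(p,*u,149).round(1))
print('wheel@104',onz(p,277.9,267.5,104).round(1),'cup@98',onz(p,348,262.5,98).round(1),'flask',onz(p,155,208,222).round(1))
E
```

```text
wheel top [519.  124.  102.3] 0.4
cup top [529.1 -17.7  94.3] 1.1
rodR [616.5  -1.2 149.7] 3.7
rodL [602.8 146.7 147.2] 3.9
cornerFR [ 464.4 -105.    79.3] 8.7
rod@147 [600.9 145.2 149. ]
rod@147 [615.2  -2.4 149. ]
wheel@104 [518.8 123.7 104. ] cup@98 [528.4 -17.9  98. ] flask [619.9 334.5 222. ]
```

```bash
for i in 1 2 3; do python3 -m crank '{"jaw":[-0.15,-0.15,-0.15,-0.15,-0.15],"xyz":[[-29.7,-22.5,0],[-29.7,-22.5,0],[-29.7,-22.5,0],[-29.7,-22.5,0],[-29.7,-22.5,0]],"twist":[[0,0,0],[0,0,0],[0,0,0],[0,0,0],[0,0,0]]}' | tail -5; done
for i in 1 2; do python3 -m crank '{"jaw":[-0.15,-0.15,-0.15,-0.15,-0.15],"xyz":[[0,0,5],[0,0,5],[0,0,5],[0,0,5],[0,0,5]],"twist":[[0,0,0.12],[0,0,0.12],[0,0,0.12],[0,0,0.12],[0,0,0.12]]}'; done
```

```text
eef_pos: [288.2, 476.0, 204.9]
orientation: [-3.141, -0.0, 2.869]
force: [0.6, 0.5, -0.2]
width: 63.9
grip_force: 0.0
eef_pos: [401.0, 327.5, 205.1]
orientation: [-3.141, -0.0, 2.869]
force: [0.4, 0.4, -0.1]
width: 39.6
grip_force: 0.0
eef_pos: [513.8, 179.2, 205.1]
orientation: [-3.141, -0.0, 2.869]
force: [1.4, 0.6, 0.6]
width: 40.1
grip_force: 0.0
time_s: 1.77
eef_pos: [512.9, 180.7, 179.7]
orientation: [-3.141, -0.001, 2.262]
force: [-0.6, 0.5, 1.0]
width: 39.8
grip_force: 0.0
time_s: 2.18
eef_pos: [512.8, 180.9, 154.7]
orientation: [-3.141, 0.0, 1.663]
force: [0.0, -0.8, -0.0]
width: 39.6
grip_force: 0.0
```

```bash
python3 - <<'E'
from h import *
p=arm.camera_params('wrist');save('wrist','w1.png')
for n,X in [('wheel',(518.8,123.7,104)),('mouth',(608,72,80))]: print(n,proj(p,X))
print(np.round(p['world_from_camera'],2).tolist())
E
```

```text
wheel [312.50885818 324.04953749]
mouth [405.15988844 367.03260948]
[[1.0, 0.09, 0.03, 505.34], [0.09, -0.95, -0.28, 264.83], [-0.0, 0.29, -0.96, 333.87], [0.0, 0.0, 0.0, 1.0]]
```

View pics/w1.png

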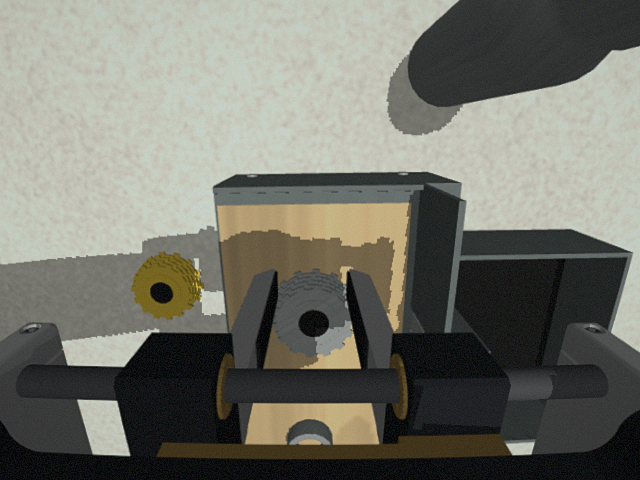

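The wrist view shows the wheel's hole at (313,322), as predicted to within 2 px, with the fingertips at (275,270) and (348,270) on the box's +y side, clear of the wheel. Lowering, then pushing sideways.

```bash
python3 -m crank '{"jaw":[-0.15,-0.15,-0.15,-0.15,-0.15],"xyz":[[0,0,14],[0,0,14],[0,0,14],[0,0,14],[0,0,12]],"twist":[[0,0,0],[0,0,0],[0,0,0],[0,0,0],[0,0,0]]}'
for i in 1 2; do python3 -m crank '{"jaw":[-0.15,-0.15,-0.15,-0.15,-0.15],"xyz":[[-6,0,0],[-6,0,0],[-6,0,0],[-6,0,0],[-6,0,0]],"twist":[[0,0,0],[0,0,0],[0,0,0],[0,0,0],[0,0,0]]}'; done
```

```text
time_s: 2.65
eef_pos: [512.7, 180.9, 86.3]
orientation: [-3.141, 0.0, 1.671]
force: [0.5, 0.0, -0.4]
width: 40.2
grip_force: 0.0
time_s: 3.07
eef_pos: [516.8, 150.6, 88.3]
orientation: [3.14, -0.001, 1.669]
force: [0.3, 1.5, -0.1]
width: 40.2
grip_force: 0.9
time_s: 3.48
eef_pos: [519.5, 120.8, 87.9]
orientation: [3.141, -0.0, 1.669]
force: [0.7, 3.1, 2.5]
width: 40.0
grip_force: 1.6
```

```bash
python3 -m crank '{"jaw":[-0.15,-0.15,-0.15,-0.15,-0.15],"xyz":[[-6,0,0],[-6,0,0],[-4,0,0],[-3,0,0],[-1,0,0]],"twist":[[0,0,0],[0,0,0],[0,0,0],[0,0,0],[0,0,0]]}'
python3 -m crank '{"jaw":[-0.15,-0.15,-0.15,-0.15,-0.15],"xyz":[[12,0,0],[20,0,0],[0,0,-20],[0,0,-35],[0,0,-35]],"twist":[[0,0,0],[0,0,0],[0,0,0],[0,0,0],[0,0,0]]}'
python3 - <<'E'
from h import *
save('top','top1.png');save('scene','scene1.png');o=arm.observe();print(o['joint_positions'].round(2))
a=cv2.imread('pics/top1.png')[190:330,210:410];b=cv2.imread('pics/scene1.png')[195:305,235:395]
cv2.imwrite('pics/c2.png',np.hstack([cv2.resize(a,(400,280)),cv2.resize(b,(400,280))]))
E
```

```text
time_s: 3.9
eef_pos: [521.2, 100.9, 87.6]
orientation: [3.141, -0.0, 1.668]
force: [0.4, 3.3, 2.6]
width: 39.8
grip_force: 2.0
time_s: 4.32
eef_pos: [516.0, 133.7, 176.4]
orientation: [-3.137, 0.001, 1.67]
force: [1.1, 0.3, -0.3]
width: 40.0
grip_force: 0.0
[ 0.04 -0.    1.87 -0.    1.26 -0.06]
```

View pics/c2.png

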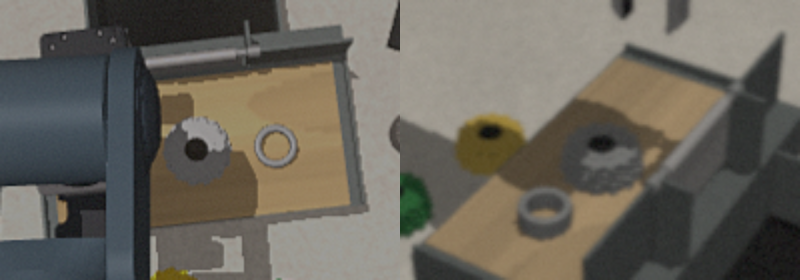

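The wheel's hole is now at about top (308,264), in the middle and clear of the cup. Measuring it and planning the tilted forward push.

```bash
python3 - <<'E'
from h import *
p=arm.camera_params('top');q=arm.camera_params('scene')
c,s=np.cos(.1),np.sin(.1)
# scene crop hole (601,144): x=(601-400)*.4+235, y=144*.393+195
for P in (onz(p,308,264,104), onz(q,235+201*.4,195+144*.393,104), onz(p,210+276/2,190+147/2,98)):
    d=P[:2]-[608,72]; print(P.round(1),(c*d[0]+s*d[1]).round(1),(-s*d[0]+c*d[1]).round(1))
E
```

```text
[525.5  62.9 104. ] -83.0 -0.9
[525.1  62.3 104. ] -83.4 -1.4
[526.4 -17.9  98. ] -90.2 -81.3
```

```bash
for i in 1 2 ; do python3 -m crank '{"jaw":[-0.15,-0.15,-0.15,-0.15,-0.15],"xyz":[[0,0,0],[0,0,0],[0,0,0],[0,0,0],[0,0,0]],"twist":[[0,0,0.12],[0,0,0.12],[0,0,0.12],[0,0,0.12],[0,0,0.12]]}'|tail -4|head -1; done
python3 -m crank '{"jaw":[-0.15,-0.15,-0.15,-0.15,-0.15],"xyz":[[0,0,0],[0,0,0],[0,0,0],[0,0,0],[0,0,0]],"twist":[[0,0,0.12],[0,0,0.12],[0,0,0.12],[0,0,0.01],[0,0,0]]}'
python3 -m crank '{"jaw":[-0.15,-0.15,-0.15,-0.15,-0.15],"xyz":[[-13,16,0],[-13,16,0],[-13,16,0],[-13,16,0],[-13,16,0]],"twist":[[0,0,0],[0,0,0],[0,0,0],[0,0,0],[0,0,0]]}'
python3 -m crank '{"jaw":[-0.15,-0.15,-0.15,-0.15,-0.15],"xyz":[[0,0,0],[0,0,0],[0,0,0],[0,0,0],[0,0,0]],"twist":[[0,0.12,0],[0,0.12,0],[0,0.12,0],[0,0.12,0],[0,0.12,0]]}'
python3 -c "
from cell import arm;print(arm.observe()['joint_positions'].round(2))"
```

```text
orientation: [-3.14, 0.002, 1.063]
orientation: [3.142, 0.003, 0.463]
time_s: 5.67
eef_pos: [517.2, 133.3, 176.4]
orientation: [3.141, 0.002, 0.102]
force: [0.5, 0.2, 0.1]
width: 40.1
grip_force: 0.0
time_s: 6.08
eef_pos: [460.2, 46.6, 176.9]
orientation: [3.141, 0.001, 0.102]
force: [0.0, -0.1, -0.2]
width: 40.3
grip_force: 0.0
time_s: 6.5
eef_pos: [461.2, 47.2, 177.7]
orientation: [3.138, -0.606, 0.103]
force: [-1.1, 0.1, 0.3]
width: 39.7
grip_force: 0.0
[-0.27 -0.65  2.46  0.3   0.78  1.04]
```

```bash
python3 -m crank '{"jaw":[-0.15,-0.15,-0.15,-0.15,-0.15],"xyz":[[-10.2,-1.8,14.8],[-10.2,-1.8,14.8],[-10.2,-1.8,14.8],[-10.2,-1.8,14.8],[-10.2,-1.8,14.8]],"twist":[[0,0,0],[0,0,0],[0,0,0],[0,0,0],[0,0,0]]}'
python3 -c "
from cell import arm;print(arm.observe()['joint_positions'].round(2))"
```

```text
time_s: 6.92
eef_pos: [459.6, 56.2, 86.7]
orientation: [3.139, -0.6, 0.103]
force: [0.9, 0.4, 0.4]
width: 40.1
grip_force: 0.0
[-0.24 -0.45  2.53  0.39  0.52  0.94]
```

```bash
for i in 1 2 3; do python3 -m crank '{"jaw":[-0.15,-0.15,-0.15,-0.15,-0.15],"xyz":[[4.1,0,2.8],[4.1,0,2.8],[4.1,0,2.8],[4.1,0,2.8],[4.1,0,2.8]],"twist":[[0,0,0],[0,0,0],[0,0,0],[0,0,0],[0,0,0]]}'|egrep -v 'width|time'; done
python3 - <<'E'
from h import *
print(arm.observe()['joint_positions'].round(2))
save('top','top2.png');save('wrist','w2.png');save('scene','scene2.png')
a=cv2.imread('pics/w2.png');b=cv2.imread('pics/scene2.png')[195:305,235:395]
cv2.imwrite('pics/c3.png',np.hstack([cv2.resize(a,(400,300)),cv2.resize(b,(400,300))]))
E
```

```text
eef_pos: [485.4, 58.6, 88.1]
orientation: [3.141, -0.601, 0.1]
force: [0.7, -0.1, 0.1]
grip_force: 0.0
eef_pos: [509.8, 61.0, 87.7]
orientation: [3.142, -0.6, 0.099]
force: [-3.7, -0.0, 2.3]
grip_force: 1.9
eef_pos: [534.5, 63.5, 87.7]
orientation: [3.142, -0.6, 0.099]
force: [-3.4, -0.5, 1.9]
grip_force: 2.0
[-0.17 -0.18  2.33  0.37  0.43  1.  ]
```

View pics/c3.png

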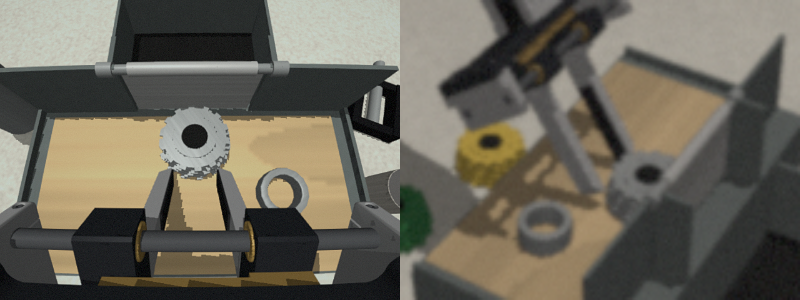

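The wheel (wrist picture (195,137) in the crop) is centred in front of the flap, and the cup is untouched. I push on through the flap.

```bash
for i in 1 2 3; do python3 -m crank '{"jaw":[-0.15,-0.15,-0.15,-0.15,-0.15],"xyz":[[4.1,0,2.8],[4.1,0,2.8],[4.1,0,2.8],[4.1,0,2.8],[4.1,0,2.8]],"twist":[[0,0,0],[0,0,0],[0,0,0],[0,0,0],[0,0,0]]}'|egrep -v 'width|time'; done
python3 - <<'E'
from h import *
print(arm.observe()['joint_positions'].round(2))
save('top','top3.png');save('scene','scene3.png')
a=cv2.imread('pics/top3.png')[120:320,220:420];b=cv2.imread('pics/scene3.png')[195:375,295:475]
cv2.imwrite('pics/c4.png',np.hstack([cv2.resize(a,(400,400)),cv2.resize(b,(400,400))]))
E
```

```text
eef_pos: [559.1, 65.9, 87.5]
orientation: [-3.141, -0.6, 0.099]
force: [-3.7, -1.0, 3.5]
grip_force: 2.2
eef_pos: [583.9, 68.4, 87.6]
orientation: [-3.142, -0.6, 0.099]
force: [-4.2, 0.1, 3.0]
grip_force: 2.2
eef_pos: [608.6, 70.8, 87.7]
orientation: [-3.142, -0.6, 0.099]
force: [-3.7, -1.2, 2.4]
grip_force: 2.1
[-0.13  0.02  2.15  0.33  0.41  1.08]
```

View pics/c4.png

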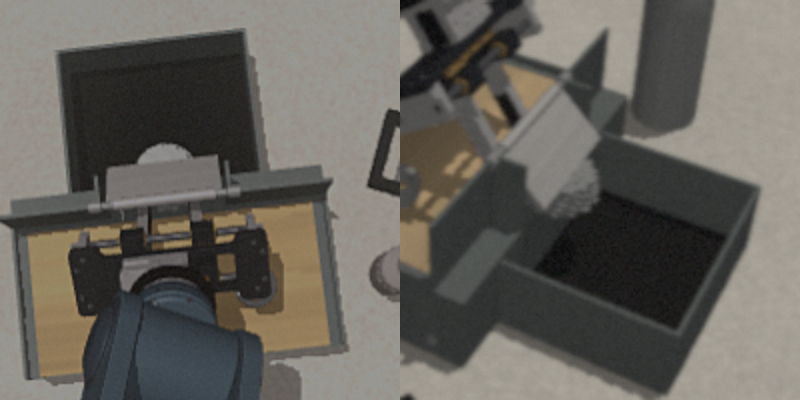

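The wheel sticks out beyond the ledge under the raised flap, at (570,190) in the crop, and is about to tip. A last short push follows.

```bash
python3 -m crank '{"jaw":[-0.15,-0.15,-0.15,-0.15,-0.15],"xyz":[[2.5,0,1.7],[2.5,0,1.7],[2.5,0,1.7],[2.5,0,1.7],[2.5,0,1.7]],"twist":[[0,0,0],[0,0,0],[0,0,0],[0,0,0],[0,0,0]]}'
python3 -m crank '{"jaw":[-0.15,-0.15,-0.15,-0.15,-0.15],"xyz":[[0,0,0],[0,0,0],[0,0,0],[0,0,0],[0,0,0]],"twist":[[0,0,0],[0,0,0],[0,0,0],[0,0,0],[0,0,0]]}'
python3 - <<'E'
from h import *
save('top','top4.png');save('scene','scene4.png')
a=cv2.imread('pics/top4.png')[120:320,220:420];b=cv2.imread('pics/scene4.png')[195:375,295:475]
cv2.imwrite('pics/c5.png',np.hstack([cv2.resize(a,(400,400)),cv2.resize(b,(400,400))]))
E
```

```text
time_s: 10.08
eef_pos: [625.1, 72.0, 89.6]
orientation: [3.141, -0.604, 0.099]
force: [0.6, -0.2, -0.3]
width: 39.7
grip_force: 0.0
time_s: 10.5
eef_pos: [622.7, 72.3, 87.3]
orientation: [-3.141, -0.599, 0.099]
force: [-1.1, -0.2, -0.5]
width: 39.8
grip_force: 0.1
```

View pics/c5.png

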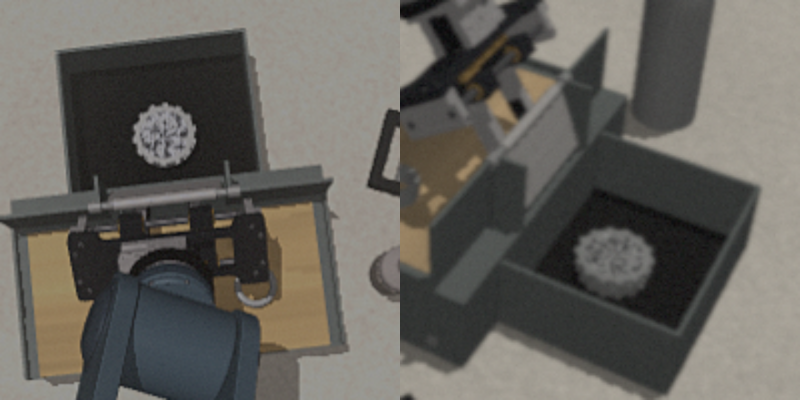

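The freewheel lies in the tray at (165,135) in the top crop. Now I draw the fingers straight back and then up.

```bash
for i in 1 2; do python3 -m crank '{"jaw":[-0.15,-0.15,-0.15,-0.15,-0.15],"xyz":[[-8.2,0,-5.7],[-8.2,0,-5.7],[-8.2,0,-5.7],[-8.2,0,-5.7],[-8.2,0,-5.7]],"twist":[[0,0,0],[0,0,0],[0,0,0],[0,0,0],[0,0,0]]}'|egrep 'eef|force'; done
python3 -m crank '{"jaw":[-0.15,-0.15,-0.15,-0.15,-0.15],"xyz":[[10.2,0,-14.8],[10.2,0,-14.8],[10.2,0,-14.8],[10.2,0,-14.8],[10.2,0,-14.8]],"twist":[[0,0,0],[0,0,0],[0,0,0],[0,0,0],[0,0,0]]}'
for i in 1 2 3; do python3 -m crank '{"jaw":[-0.15,-0.15,-0.15,-0.15,-0.15],"xyz":[[0,0,0],[0,0,0],[0,0,0],[0,0,0],[0,0,0]],"twist":[[0,0,0],[0,0,0],[0,0,0],[0,0,0],[0,0,0]]}'|egrep 'eef|force|time'; done
python3 - <<'E'
from h import *
save('top','top5.png');save('scene','scene5.png')
a=cv2.imread('pics/top5.png')[100:400,120:460];b=cv2.imread('pics/scene5.png')[150:450,200:500]
cv2.imwrite('pics/c6.png',np.hstack([cv2.resize(a,(400,353)),cv2.resize(b,(353,353))]))
E
```

```text
eef_pos: [572.0, 67.3, 87.9]
force: [0.1, -0.0, -0.2]
grip_force: 0.0
eef_pos: [522.3, 62.4, 88.2]
force: [-0.3, -0.2, 0.8]
grip_force: 0.0
time_s: 11.85
eef_pos: [523.0, 62.5, 178.8]
orientation: [3.142, -0.6, 0.099]
force: [1.4, 0.4, -0.6]
width: 40.0
grip_force: 0.0
time_s: 12.27
eef_pos: [523.2, 62.5, 176.5]
force: [0.3, -0.4, -1.0]
grip_force: 0.0
time_s: 12.68
eef_pos: [524.1, 62.4, 178.3]
force: [0.5, -0.5, 0.0]
grip_force: 0.0
time_s: 13.1
eef_pos: [524.2, 62.4, 178.4]
force: [-1.4, 0.2, 0.0]
grip_force: 0.0
```

View pics/c6.png

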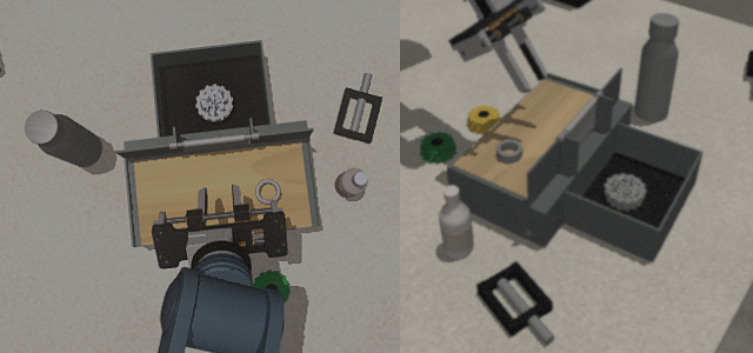

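The picture shows the wheel in the tray at (214,103), the flap hanging shut, the cup, flask, glue and pedal in place, and the arm clear.

```bash
python3 -c "
from cell import arm;print(arm.finish_job())"
```

```text
the job is handed in; nothing more can be done
None
```

The freewheel is in the tray, pushed there without lifting, the flap hangs shut, and the cup and bench items look unmoved in the last pictures; I handed the job in at about 13 s.

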